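# Weigh the loaded sample carrier on the hanging spring scale

### The arm

A 7-joint arm with a two-finger parallel gripper is mounted at the origin on the work surface. World frame = base frame: x ahead of the robot, y to its left, z up, the work surface at z = 0. Lengths are in m, angles in rad, forces in N, time in s.
With the tool pointing down it reaches from about 0.4 to 0.875 m from the base axis. Payload 19.3 kg.
Tool frame: the origin (TCP) lies where the fingers leave the gripper's body, on its centre line; the fingertips stand bot.tip_reach ahead of it and the grasp point (between the pads) lies 54 mm ahead of it (bot.tip_reach is the distance from the TCP to the fingertips, in m); z points along the fingers, y is the line along which they close (so a half turn about z gives the same grasp; the last joint's range is limited). The gripper opens to 85 mm and grips with 20 to 120 N. Pads are 22 mm wide; open, the fingers measure 114 mm over their backs; the gripper's body (76 mm by 85 mm) begins 54 mm behind the grasp point. The pads swing forward as they close: fully open they stand 13 mm farther back than shut.
Start: joints at [-1.325, 0.521, -0.036, 1.599, 0.021, 1.021, -0.113], TCP at [0.194, 0.594, 0.304] pointing down, gripper open.
Joint ranges: [-2.91, 2.91], [-0.3, 2.13], [-1.5, 1.42], [0.17, 2.43], [-1.26, 4.41], [0.16, 1.93], [-2.52, 2.52]. Speed limits (rad/s): [1.89, 1.89, 2.39, 2.39, 3.01, 3.01, 3.01].

### API

Orientations are given as [roll, pitch, yaw] about the fixed x, y, z axes, in that order (R = Rz(yaw) Ry(pitch) Rx(roll)).
In Python, from workcell import bot gives the robot as it stands. The module is installed in compiled form; this text tells all that it offers.
- The arm moves only by the shell command python3 -m jog 'ROWS' [FORCE]. ROWS is JSON, a list that holds one entry, the list of rows, each a list of 7 numbers: the shift along the tool's x, y, z in mm, then the turn, a rotation vector about the tool's x, y, z in rad, then the opening, from 0 (shut) to 1 (fully open). In form: [[[tx, ty, tz, wx, wy, wz, fingers], ...]]. A call has 1 to 5 rows; each row shifts and turns the commanded pose from where the row before left it, along the tool's axes as they then stand; what a row does not reach is not made up. A row lasts 1/10 s, in which the tool goes at most 50 mm and 8.59 degrees, less where a joint would pass 70% of its speed; a pose out of reach is approached as far as the arm can. A call is refused whole if a number of a shift passes 50 or a number of a turn 0.15, either way. A call with a gripper value outside its range is refused whole. The fingers move at their own pace and stop on an object; FORCE is the grip in N (left out, the last holds). Time passes only in rows, so rows that do not move let the fingers close. It gives the time, the measured TCP pose, the force, the opening and the grip force at its end, in the units of the state.
- bot.observe(): the state, without advancing time (a new reading comes with each control period).
- bot.grab_frame(name): name is "side" or "top"; returns a dict with "img" (420x560x3 uint8, red, green, blue), "intrinsics" (3x3 intrinsics, pixels), "k1" (the pictures are not rectified: a ray, as slopes to the right and down, at radius r is drawn at 1 + k1 r^2 times it, then the intrinsics apply), "R" (3x3) and "t" (3): a world point X has camera coordinates R X + t. Camera axes: x right, y down, z forward; pixel columns grow to the right and rows downward; lengths in m; the calibration is good to about 2 mm. A picture is of the moment at which its call begins. There is no depth.
- bot.job_done(): hands the job in; it is judged then, once.
Trained networks look in a picture, given as the dict that the camera call returned (one of the last four; its "shot" number tells which), for a name from the list of things; names that differ only in an ending like _2 or _b are one class to them, and where a whole thing is asked for, a point or a joint stands for the part that bears it (a point fixed in the world has none). Each returns a list of dicts, best first, with "conf" (0 to 1); they miss things now and then, are a little off and sometimes report something else, mostly with a low value. They report only what shows in the picture. A call takes as long as a camera call. They do not tell look-alikes from the thing itself.
- bot.trace(query, picture): "region" (420x560 bool, what is visible of it).
- bot.spot_point(query, picture): "xyz" ([x, y, z] in m, in world coordinates, good to about 4 mm: a listed point, or the origin of a listed thing).
The state is a dict: "clock": time; "qpos": joint angles; "qd": joint speeds; "joint_efforts": joint torques, N m; "position": TCP position; "tool_rot": TCP orientation; "force": force on the tool from outside, world axes, zero at the start; "moment": the same for the moment, N m; "grip_width": finger opening in m; "finger_force": force on a finger pad.
Only numpy, scipy, OpenCV 4.12 (cv2) and the standard library are available. Lean on these libraries where they do the work, as an engineer would, in place of code of your own. Each camera call takes 0.05 s, during which the arm holds its last target. There are 200 camera calls.

### The job

Weigh the sample carrier: pick it up by its grip post, hang the middle of its bail bar in the hook of the spring scale, and ease the load onto the spring until the scale alone carries it, then let go so that it is left hanging upright and still. Keep the pointer moving slower than 4 cm a second all the while, also when you let go (no dropping, no springing back), never pull it past the end of its scale, do not knock, jam or push the scale itself, and leave the other things on the bench where they are.

Things in the scene. Friction and masses are not known exactly. Their poses are not given: they have to be found in the camera images.
- carrier: Sample carrier, rigid, loose on the bench: steel pan 82 (x) by 104 (y) by 42 mm high, four capped white bottles in it (tops at 62 mm), and a steel rod bail: uprights at y = -54.5 and +54.5 mm joined by a bar along y. Origin: centre of the underside, z up. Weight unknown, 0.23 to 0.83 kg; centre of mass below the bar, so it hangs upright. Same either way round.
- carrier_bar (a point): Middle of the carrier's bail bar (round, 8 mm thick, along the carrier's y), on its centre line 120 mm above the underside. Free window under it for the hook: 62 to 116 mm above the underside. Axes as the carrier's.
- carrier_grip (a point): Point on the axis of the carrier's grip post: grey, square, 16 by 16 mm, faces square to the carrier's x and y, upright on the middle of the bar from 123 to 183 mm above the underside. This point is 164 mm above the underside; gripping here keeps the fingertips clear of the hook.
- scale: Hanging spring scale, fixed: grey foot 130 by 150 mm, white column 42 (x) by 76 (y) mm, 355 mm high. The hook reaches out from the column's front, which faces the scale's -x. Origin on the column's axis at bench height, z up.
- hook_saddle (a point): Where the bar's centre line lies when seated in the hook; axes as the scale's; sinks with the hook. Unloaded 260 mm above the bench, 130 mm in front of the column's axis. Hook: 8 mm round rod bent in the x-z plane, underside 12 mm below this point; mouth open upward, about 22 mm wide. The bar, along the scale's y, enters from above after the hook has passed under it from the tip's side.
- hook_tip (a point): Top of the hook's free tip, 18 mm in front (-x) of the saddle point and 16 mm above it. On the other side the hook's 8 mm arm, top 19 mm above the saddle point, runs back to a 10 by 30 mm block before the column (block's front 96 mm behind the saddle point). Axes as the scale's.
- hook (a joint): Pointer reading: how far hook and pointer have sunk, m; 0 unloaded. Spring 75 N/m with 0.1 N preload, damper 2.5 N s/m: a load of F newtons settles at (F - 0.1)/75, here 0.029 to 0.107. The scale ends at 0.12, a hard stop is at 0.13. Letting go more than about 4 mm (0.3 N) off balance makes the pointer jump faster than 40 mm/s.
- rack: Bystander: the same steel pan with four bottles, but without bail and post, 62 mm high.
- vial: Bystander: small clear bottle, 32 mm thick, 70 mm high.
- reagent: Bystander: white jar with black cap, 64 mm thick, 125 mm high.
- tubes: Bystander: white test-strip tube, 36 mm thick, 100 mm high.
- bowl: Bystander: blue bowl, 130 mm across, 60 mm high.
- grinder: Bystander: small grinder, white base and clear top, 100 mm thick, 167 mm high.
Not all that is in view belongs to the job. What is shaped like the carrier but black or yellow is not meant.

How it is judged:
By the outcome, as a careful person would: the job done as asked, in the order asked, and still so for the second after the job is handed in, with the robot touching nothing.
It also fails if it takes over 61 s, if anything falls off the work surface, if the arm or the gripper's body presses on something with over 40 N, if the wrist force passes 120 N, or if a joint passes its speed limit or range.

## Working session

There is one attempt and no reset: what is moved stays moved. The work goes in short steps, Python scripts to look and compute and a shell command to move; the robot and the scene stay as the last step left them, time stands still between calls to the robot, and variables do not carry over. Pictures are saved under pics/ and viewed, at most 10 in all, crops included, and the job is handed in when it is done.

```bash
mkdir -p pics; cat > h.py <<'E'
import numpy as np, cv2
from workcell import bot
def proj(f,X):
    X=np.atleast_2d(X); c=X@np.array(f["R"]).T+f["t"]; s=c[:,:2]/c[:,2:]
    s=s*(1+f["k1"]*(s**2).sum(1,keepdims=True)); K=np.array(f["intrinsics"])
    return s@K[:2,:2].T+K[:2,2]
def save(f,n): cv2.imwrite("pics/"+n,cv2.cvtColor(f["img"],cv2.COLOR_RGB2BGR))
E
python3 - <<'E'
from h import *
s=bot.observe(); print({k:np.round(v,3).tolist() for k,v in s.items()}, bot.tip_reach)
ims=[]
for n in ("side","top"):
    f=bot.grab_frame(n); ims.append(f["img"]); save(f,n+"0.png")
    print(n,"cam",np.round(-np.array(f["R"]).T@f["t"],3))
    for q in ("carrier","carrier_bar","carrier_grip","scale","hook_saddle","hook_tip"):
        for r in bot.spot_point(q,f)[:4]: print(q,round(r["conf"],2),np.round(r["xyz"],3),proj(f,r["xyz"]).round()[0])
E
```

```text
{'clock': 0.0, 'qpos': [-1.325, 0.522, -0.036, 1.6, 0.021, 1.021, -0.113], 'qd': [0.001, 0.001, 0.001, 0.001, -0.001, -0.001, -0.002], 'joint_efforts': [0.001, -92.711, 1.98, -36.991, 0.018, 0.008, 0.0], 'position': [0.194, 0.594, 0.303], 'tool_rot': [-3.14, 0.0, 2.826], 'force': [-0.252, 0.606, 0.076], 'moment': [-0.016, -0.002, -0.01], 'finger_force': 0.0, 'grip_width': 0.086} 0.0726
side cam [ 0.158 -1.009  1.011]
carrier 0.81 [ 0.524 -0.228  0.   ] [309. 296.]
carrier 0.71 [ 0.343 -0.253 -0.001] [251. 322.]
carrier 0.56 [ 0.344 -0.023  0.001] [228. 264.]
carrier_bar 0.96 [ 0.349 -0.245  0.118] [249. 290.]
carrier_bar 0.73 [ 0.519 -0.232  0.122] [309. 268.]
carrier_bar 0.58 [ 0.345 -0.03   0.123] [226. 235.]
carrier_grip 0.88 [ 0.524 -0.23   0.163] [311. 256.]
carrier_grip 0.86 [ 0.348 -0.247  0.164] [249. 278.]
carrier_grip 0.61 [ 0.348 -0.026  0.163] [225. 224.]
scale 0.73 [ 0.522  0.316 -0.001] [251. 190.]
hook_saddle 0.57 [0.501 0.183 0.265] [253. 146.]
hook_tip 0.52 [0.499 0.166 0.276] [254. 146.]
top cam [ 0.313 -0.028  1.501]
carrier 0.93 [ 0.347 -0.025  0.001] [280. 270.]
carrier 0.82 [ 0.523 -0.234 -0.   ] [336. 219.]
carrier 0.74 [ 0.349 -0.251 -0.001] [343. 267.]
carrier 0.27 [ 0.677 -0.41  -0.   ] [381. 177.]
carrier_bar 0.97 [ 0.346 -0.028  0.119] [281. 269.]
carrier_bar 0.93 [ 0.345 -0.251  0.121] [348. 268.]
carrier_bar 0.89 [ 0.523 -0.233  0.12 ] [340. 214.]
carrier_grip 0.89 [ 0.345 -0.247  0.16 ] [349. 267.]
carrier_grip 0.79 [ 0.345 -0.027  0.164] [280. 269.]
carrier_grip 0.66 [ 0.324 -0.441 -0.001] [396. 273.]
carrier_grip 0.65 [ 0.522 -0.232  0.164] [342. 212.]
scale 0.72 [0.523 0.319 0.003] [184. 223.]
hook_saddle 0.7 [0.501 0.187 0.256] [208. 218.]
hook_tip 0.64 [0.504 0.166 0.275] [214. 216.]
hook_tip 0.36 [ 0.323 -0.442 -0.002] [396. 273.]
```

View pics/side0.png

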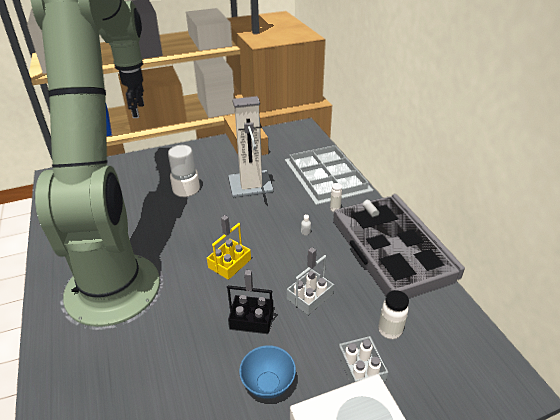

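View pics/top0.png

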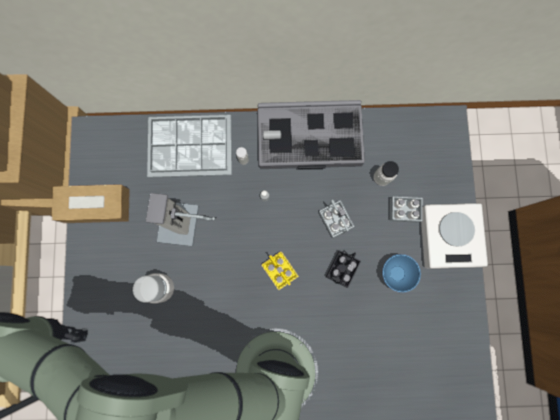

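Side view: candidates are the yellow carrier (228,255), the black one (251,312), the steel one (310,285), and the rack without a bail (362,358). By the description I choose the steel carrier: side (310,285), top (337,218). The scale is at side (250,150), top (178,216), with its hook pointing right to (212,217). Next I check with a close crop and overlay a fitted model.

```bash
cat >> h.py <<'E'
def rz(a): return np.array([[np.cos(a),-np.sin(a),0],[np.sin(a),np.cos(a),0],[0,0,1]])
E
python3 - <<'E'
from h import *
from scipy.optimize import minimize
fs={n:bot.grab_frame(n) for n in ("top","side")}
P={q:[] for q in("carrier","carrier_bar","carrier_grip","scale","hook_saddle","hook_tip")}
for n in fs:
    for q in P:
        ref=np.array([.523,-.232]) if "carr" in q else np.array([.51,.23])
        for r in bot.spot_point(q,fs[n])[:5]:
            if np.linalg.norm(np.array(r["xyz"])[:2]-ref)<.12: P[q].append(r["xyz"])
for q in P: print(q,np.round(P[q],4).tolist())
# carrier yaw: silhouette IoU with traced region
def hull(f,c,a):
    m=np.zeros((420,560),np.uint8)
    parts=[[(sx*.041,sy*.052,z) for sx in(-1,1) for sy in(-1,1) for z in(0,.042)],
           [(0,sy*.0545,z) for sy in(-1,1) for z in(0,.12)],
           [(sx*.008,sy*.008,z) for sx in(-1,1) for sy in(-1,1) for z in(.12,.183)]]
    for p in parts[::2]:
        q=proj(f,np.array(p)@rz(a).T+[*c,0]); cv2.fillConvexPoly(m,cv2.convexHull((q*16).round().astype(np.int32)),1,shift=4)
    L=np.array([(0,-.0545,.04),(0,-.0545,.12),(0,.0545,.12),(0,.0545,.04)])
    q=(proj(f,L@rz(a).T+[*c,0])*16).round().astype(np.int32); cv2.polylines(m,[q],False,1,2,shift=4)
    return m>0
regs={}
for n in fs:
    for r in bot.trace("carrier",fs[n]):
        if r["region"][tuple(proj(fs[n],[.523,-.232,.02]).round().astype(int)[0][::-1])]: regs[n]=r["region"];break
print(regs.keys())
def cost(v):
    return -sum((hull(fs[n],v[:2],v[2])&regs[n]).sum()/(hull(fs[n],v[:2],v[2])|regs[n]).sum() for n in regs)
best=min(((cost([.523,-.232,a]),a) for a in np.arange(-1.57,1.57,.05)))
o=minimize(cost,[.523,-.232,best[1]],method="Nelder-Mead",options=dict(initial_simplex=np.array([.523,-.232,best[1]])+np.vstack([np.zeros(3),np.diag([.004,.004,.06])])))
print(best,o.x,o.fun)
out=[]
for n in fs:
    im=cv2.cvtColor(fs[n]["img"],cv2.COLOR_RGB2BGR).copy()
    for i,(c,w) in enumerate((((.523,-.232,.09),60),((.51,.24,.2),70))):
        u=proj(fs[n],c)[0].round().astype(int); x0,y0=np.maximum(u-w//2,0); k=390/w
        cr=cv2.resize(im[y0:y0+w,x0:x0+w],(390,290 if 0 else 390),interpolation=cv2.INTER_CUBIC)[:, :]
        if i==0:
            for y in(-.0545,.0545):
                q=(proj(fs[n],np.array([[0,y,.12]])@rz(o.x[2]).T+[*o.x[:2],0])[0]+.5-[x0,y0])*k; cv2.circle(cr,tuple(q.astype(int).tolist()),4,(0,0,255),1)
        cr=cr[50:345]; out.append(cr)
cv2.imwrite("pics/crop1.png",np.vstack([np.hstack(out[:2]),np.hstack(out[2:])]))
E
```

```text
carrier [[0.5238, -0.2334, -0.0009], [0.5226, -0.2295, -0.0017]]
carrier_bar [[0.5228, -0.2312, -0.0004], [0.5236, -0.2325, 0.1235], [0.5185, -0.2357, 0.1194]]
carrier_grip [[0.5253, -0.2337, 0.1672], [0.524, -0.2312, 0.1634]]
scale [[0.5235, 0.3156, 0.0039], [0.5235, 0.3132, 0.0009]]
hook_saddle [[0.5004, 0.1861, 0.2581], [0.5009, 0.1843, 0.2612], [0.524, 0.3146, 0.0002]]
hook_tip [[0.5031, 0.1674, 0.2758], [0.4971, 0.1672, 0.2751], [0.5242, 0.3133, -0.0007]]
dict_keys(['top', 'side'])
(np.float64(-1.7426913299438052), np.float64(-1.1199999999999997)) [ 0.52377197 -0.22807215 -1.143891  ] -1.804854200993298
```

View pics/crop1.png

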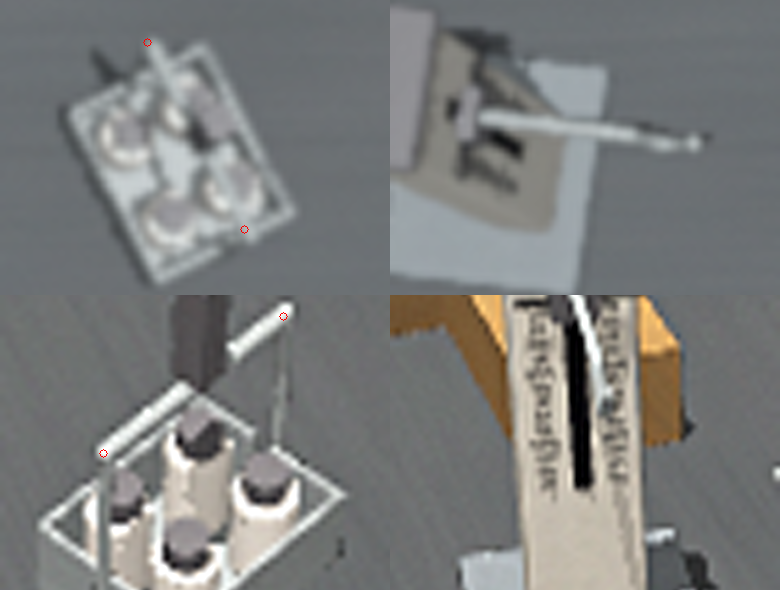

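The crop confirms it: steel pan with white bottles, rod bail and grey post, with the bar running from (148,42) to about (247,232) in the top crop. The scale hook points right to (695,142). I start by lifting and turning.

```bash
python3 -m jog '[[[0,0,-32,0,0,0.14,1],[0,0,-32,0,0,0.14,1],[0,0,-32,0,0,0.14,1],[0,0,-32,0,0,0.14,1],[0,0,-32,0,0,0.14,1]]]' 30
cat >> h.py <<'E'
from scipy.spatial.transform import Rotation as Ro
def togo(target,yaw):
    s=bot.observe(); R=Ro.from_euler("xyz",s["tool_rot"]); T=Ro.from_euler("xyz",[np.pi,0,yaw])
    print("pos",np.round(s["position"],4),"rot",np.round(s["tool_rot"],3),"F",np.round(s["force"],2),"t",round(s["clock"],1))
    print("togo mm",np.round(R.inv().apply(np.array(target)-s["position"])*1e3,1),"rotvec",np.round((R.inv()*T).as_rotvec(),3))
def ray(f,u,z):
    K=np.array(f["intrinsics"]); p=(np.array(u)-K[:2,2])/[K[0,0],K[1,1]]; s=p.copy()
    for _ in range(20): s=p/(1+f["k1"]*(s@s))
    Rm=np.array(f["R"]); d=Rm.T@[*s,1]; c=-Rm.T@np.array(f["t"]); return c+d*(z-c[2])/d[2]
E
python3 - <<'E'
from h import *
togo([.44,.10,.46],2.0)
f=bot.grab_frame("top"); w=70; u=proj(f,(.51,.24,.2))[0].round().astype(int); x0,y0=u-w//2
g=lambda cx,cy,z: ray(f,[x0-.5+(cx-390)/390*w+0, y0-.5+(cy+50)/390*w],z)
for a,b,z in(((605,65),(578,290),.01),((480,118),(695,142),.275)):
    A,B=g(*a,z),g(*b,z); print(A.round(4),B.round(4),np.degrees(np.arctan2(*(B-A)[1::-1])))
for y in (0,): 
    A=ray(f,[0,0],.12)
A,B=[ray(f,proj(f,(.523,-.232,.09))[0].round()-30-.5+np.array(c)/6.5+[0,50/6.5],.12) for c in((148,42),(248,234))]
print(A,B,"bar dir",np.arctan2(*(A-B)[1::-1])-np.pi/2,(A+B)/2)
E
```

```text
clock: 2.0
position: [0.1941, 0.5939, 0.4654]
tool_rot: [3.142, -0.0, 2.12]
force: [0.2, 0.2, 0.6]
grip_width: 0.0855
finger_force: 0.0
pos [0.1941 0.5939 0.4654] rot [ 3.142 -0.     2.12 ] F [0.18 0.24 0.63] t 2.0
togo mm [-549.6  -48.1    5.2] rotvec [ 0.   -0.    0.12]
[0.5917 0.2686 0.01  ] [0.4449 0.2859 0.01  ] 173.2787116574707
[0.5151 0.2828 0.275 ] [0.4989 0.1676 0.275 ] -98.03701905941622
[ 0.57353924 -0.20585761  0.12      ] [ 0.47194856 -0.25252329  0.12      ] bar dir -1.1401942293468617 [ 0.5227439  -0.22919045  0.12      ]
```

```bash
python3 -m jog '[[[-46,-4,0,0,0,0,1],[-46,-4,0,0,0,0,1],[-46,-4,0,0,0,0,1],[-46,-4,0,0,0,0,1],[-46,-4,0,0,0,0,1]]]' >/dev/null
python3 -m jog '[[[-46,-4,0,0,0,0,1],[-46,-4,0,0,0,0,1],[-46,-4,0,0,0,0,1],[-46,-4,0,0,0,0,1],[-46,-4,0,0,0,0,1]]]' >/dev/null
python3 -m jog '[[[-46,-4,0,0,0,0,1],[-46,-4,0,0,0,0,1],[0,0,0,0,0,0.12,1],[0,0,0,0,0,0,1]]]'
python3 -c "
from h import *
togo([.523,-.230,.32],2.0)"
```

```text
clock: 3.45
position: [0.4444, 0.0988, 0.4639]
tool_rot: [3.141, 0.0, 2.002]
force: [-0.6, 1.4, 0.4]
grip_width: 0.0852
finger_force: 0.0
pos [0.4444 0.0988 0.4639] rot [3.141 0.    2.002] F [-0.59  1.43  0.39] t 3.5
togo mm [-331.6  -65.9  143.9] rotvec [0.    0.    0.002]
```

```bash
python3 -m jog '[[[-41,-8,18,0,0,0,1],[-42,-8,18,0,0,0,1],[-41,-9,18,0,0,0,1],[-42,-8,18,0,0,0,1],[-41,-8,18,0,0,0,1]]]' >/dev/null
python3 -m jog '[[[-42,-8,18,0,0,0,1],[-41,-9,18,0,0,0,1],[-42,-8,18,0,0,0,1],[0,0,0,0,0,0,1],[0,0,0,0,0,0,1]]]'
python3 - <<'E'
from h import *
togo([.523,-.230,.218],2.0)
f=bot.grab_frame("side"); u=proj(f,(.523,-.23,.2))[0].round().astype(int)
for q in("carrier_grip","carrier_bar","carrier"):
    print(q,[(round(r["conf"],2),np.round(r["xyz"],4).tolist()) for r in bot.spot_point(q,f)[:3]])
c=f["img"][u[1]-50:u[1]+70,u[0]-60:u[0]+60]; save({"img":cv2.resize(c,(600,600),interpolation=cv2.INTER_CUBIC)},"c2.png")
E
```

```text
clock: 4.45
position: [0.5242, -0.2291, 0.319]
tool_rot: [-3.14, -0.001, 2.008]
force: [0.4, 0.6, -0.7]
grip_width: 0.0852
finger_force: 0.0
pos [ 0.5242 -0.2291  0.319 ] rot [-3.140e+00 -1.000e-03  2.008e+00] F [ 0.42  0.55 -0.69] t 4.5
togo mm [ -0.4  -1.4 101. ] rotvec [-0.001 -0.001  0.008]
carrier_grip [(0.78, [0.5258, -0.2327, 0.1625]), (0.76, [0.3461, -0.022, 0.1595]), (0.68, [0.3483, -0.2482, 0.1658])]
carrier_bar [(0.92, [0.5186, -0.235, 0.1188]), (0.62, [0.3441, -0.026, 0.1198]), (0.57, [0.3499, -0.2473, 0.1227])]
carrier [(0.78, [0.5227, -0.2318, -0.0026]), (0.66, [0.3446, -0.2489, 0.0025])]
```

View pics/c2.png

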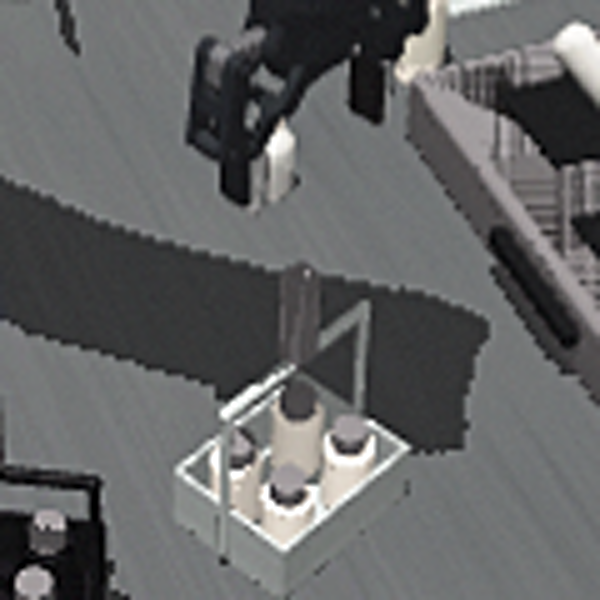

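The picture shows the open gripper above the post (300,310), with the fingers spread along the bar and one on each side of it. I go down.

```bash
python3 -m jog '[[[0,-1,25,0,0,0,1],[0,0,25,0,0,0,1],[0,0,25,0,0,0,1],[0,0,20,0,0,0,1],[0,0,6,0,0,0,1]]]' 
for i in 1 2 3; do python3 -m jog '[[[0,0,0,0,0,0,1]]]' | grep force; done
python3 -c "
from h import *
togo([.523,-.230,.218],2.0)"
```

```text
clock: 5.15
position: [0.5231, -0.2283, 0.2177]
tool_rot: [-3.141, -0.001, 2.008]
force: [0.7, 0.7, -0.1]
grip_width: 0.085
finger_force: 0.0
force: [0.4, 0.4, 0.6]
finger_force: 0.0
force: [-0.1, -0.1, -0.0]
finger_force: 0.0
force: [0.3, 0.1, 0.8]
finger_force: 0.0
pos [ 0.5238 -0.2297  0.22  ] rot [3.140e+00 1.000e-03 2.006e+00] F [0.28 0.11 0.83] t 5.5
togo mm [ 0.  -0.9  2. ] rotvec [0.001 0.001 0.006]
```

```bash
python3 -m jog '[[[0,0,0,0,0,0,0.6],[0,0,0,0,0,0,0.4],[0,0,0,0,0,0,0.2],[0,0,0,0,0,0,0],[0,0,0,0,0,0,0]]]' 40
python3 -m jog '[[[0,0,0,0,0,0,0],[0,0,0,0,0,0,0],[0,0,0,0,0,0,0]]]'
```

```text
clock: 5.95
position: [0.5232, -0.2298, 0.219]
tool_rot: [-3.141, 0.0, 2.006]
force: [-3.7, -1.2, 0.3]
grip_width: 0.0153
finger_force: 39.9
clock: 6.25
position: [0.5231, -0.2299, 0.2189]
tool_rot: [-3.141, -0.0, 2.006]
force: [-3.8, -1.9, 3.2]
grip_width: 0.0157
finger_force: 40.4
```

```bash
python3 -m jog '[[[0,0,-5,0,0,0,0],[0,0,-15,0,0,0,0],[0,0,-30,0,0,0,0],[0,0,-40,0,0,0,0],[0,0,-40,0,0,0,0]]]'
python3 -m jog '[[[0,0,-30,0,0,0,0],[0,0,-14,0,0,0,0],[0,0,0,0,0,0.08,0],[0,0,0,0,0,0.1,0],[0,0,0,0,0,0.1,0]]]'
python3 -m jog '[[[0,0,0,0,0,0.1,0],[0,0,0,0,0,0.1,0],[0,0,0,0,0,0.095,0],[0,0,0,0,0,0,0],[0,0,0,0,0,0,0]]]'
python3 - <<'E'
from h import *
F=[]
for i in range(8): bot.grab_frame("top"); F.append(bot.observe()["force"])
print(np.mean(F,0),np.std(F,0))
togo([.4885,.096,.391],1.431)
E
```

```text
clock: 6.75
position: [0.523, -0.2295, 0.3511]
tool_rot: [-3.141, -0.0, 2.006]
force: [0.6, 0.1, -6.9]
grip_width: 0.0157
finger_force: 40.0
clock: 7.25
position: [0.5231, -0.2295, 0.394]
tool_rot: [3.141, -0.0, 1.722]
force: [0.4, -0.4, -6.3]
grip_width: 0.0155
finger_force: 40.0
clock: 7.75
position: [0.5233, -0.2294, 0.3934]
tool_rot: [3.141, -0.0, 1.434]
force: [-0.6, -0.7, -6.6]
grip_width: 0.0156
finger_force: 40.0
[-3.28279697e-04  8.04052605e-03 -6.94285912e+00] [0.44333133 0.48469875 0.64713879]
pos [ 0.5233 -0.2297  0.393 ] rot [ 3.142 -0.     1.431] F [ 0.52  0.36 -7.15] t 8.2
togo mm [317.7 -79.8   2. ] rotvec [ 0. -0.  0.]
```

```bash
python3 -m jog '[[[20,-5,0,0,0,0,0],[40,-10,0,0,0,0,0],[40,-10,0,0,0,0,0],[40,-10,0,0,0,0,0],[40,-10,0,0,0,0,0]]]'>/dev/null
python3 -m jog '[[[40,-10,0,0,0,0,0],[40,-10,0,0,0,0,0],[40,-10,0,0,0,0,0],[18,-5,0,0,0,0,0],[0,0,0,0,0,0,0]]]'
python3 - <<'E'
from h import *
togo([.4885,.096,.391],1.431)
S=[]
for n in ("side","top")*2:
    f=bot.grab_frame(n)
    for q in("hook_saddle","hook_tip","carrier_grip","carrier_bar"):
        print(n,q,[(round(r["conf"],2),np.round(r["xyz"],4).tolist()) for r in bot.spot_point(q,f)[:4] if np.linalg.norm(np.array(r["xyz"])[:2]-[.495,.14])<.1])
    u=proj(f,(.495,.14,.27))[0].round().astype(int)
    S.append(cv2.resize(f["img"][u[1]-40:u[1]+40,u[0]-50:u[0]+50],(800,640),interpolation=cv2.INTER_CUBIC)[20:620]); print(n,"crop origin",u-[50,40])
save({"img":cv2.resize(np.hstack(S[:2]),(800,300),interpolation=cv2.INTER_AREA)},"c3.png")
E
```

```text
clock: 9.15
position: [0.4881, 0.0996, 0.3928]
tool_rot: [-3.141, -0.001, 1.436]
force: [-0.3, -1.6, -6.7]
grip_width: 0.0154
finger_force: 39.8
pos [0.4881 0.0996 0.3928] rot [-3.141e+00 -1.000e-03  1.436e+00] F [-0.31 -1.63 -6.72] t 9.2
togo mm [-3.5  0.9  1.8] rotvec [-0.    -0.001  0.005]
side hook_saddle [(0.5, [0.4827, 0.0959, 0.2948])]
side hook_tip []
side carrier_grip [(0.93, [0.4906, 0.0983, 0.3362])]
side carrier_bar [(0.8, [0.486, 0.0978, 0.2955])]
side crop origin [205 112]
top hook_saddle []
top hook_tip []
top carrier_grip [(0.69, [0.4884, 0.0928, 0.3364])]
top carrier_bar [(0.73, [0.4907, 0.0943, 0.2945])]
top crop origin [173 179]
side hook_saddle []
side hook_tip []
side carrier_grip [(0.92, [0.4901, 0.0913, 0.3405])]
side carrier_bar [(0.68, [0.4862, 0.0933, 0.2952])]
side crop origin [205 112]
top hook_saddle []
top hook_tip []
top carrier_grip [(0.75, [0.4908, 0.0964, 0.3412])]
top carrier_bar [(0.52, [0.4887, 0.0944, 0.2957])]
top crop origin [173 179]
```

View pics/c3.png

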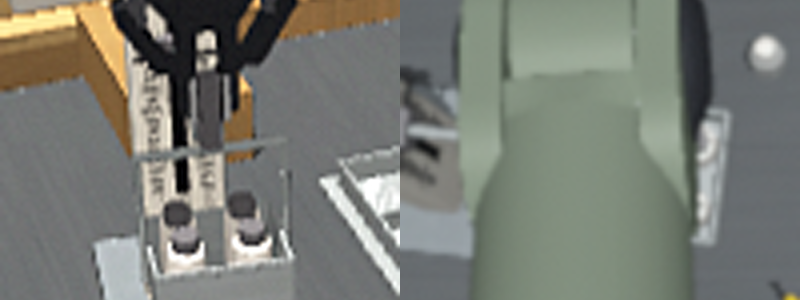

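The side view shows the carrier hanging square before the scale, bar at about (210,150) in the crop and the hook hidden behind the gripper. The arm blocks the top view. I bring the hook in through the window.

```bash
python3 -m jog '[[[8,0,0,0,0,0,0],[13,0,0,0,0,0,0],[13,0,0,0,0,0,0],[13,0.5,0,0,0,0,0],[13,0,0,0,0,0,0]]]'
python3 -m jog '[[[13,0.5,0,0,0,0,0],[11,0,0,0,0,0,0],[7.5,0.5,0,0,0,0,0],[0,0,0,0,0,0,0],[0,0,0,0,0,0,0]]]'
python3 - <<'E'
from h import *
S=[]
for n in ("side","top","side"):
    f=bot.grab_frame(n)
    togo([.502,.1855,.30],1.431)
    for q in("hook_saddle","hook_tip","scale","carrier_grip","carrier_bar"):
        print(n,q,[(round(r["conf"],2),np.round(r["xyz"],4).tolist()) for r in bot.spot_point(q,f)[:4] if np.linalg.norm(np.array(r["xyz"])[:2]-[.495,.2])<.15])
    u=proj(f,(.50,.18,.27))[0].round().astype(int)
    S.append(cv2.resize(f["img"][u[1]-30:u[1]+50,u[0]-40:u[0]+40],(600,600),interpolation=cv2.INTER_CUBIC)); print(n,"crop origin",u-[40,30])
save({"img":S[0]},"c4.png")
E
```

```text
clock: 10.65
position: [0.4975, 0.1573, 0.3928]
tool_rot: [-3.142, 0.0, 1.431]
force: [-0.3, -0.1, -6.4]
grip_width: 0.0155
finger_force: 39.7
clock: 11.15
position: [0.5028, 0.1863, 0.3929]
tool_rot: [-3.142, 0.0, 1.43]
force: [1.1, -0.4, -6.9]
grip_width: 0.0155
finger_force: 39.7
pos [0.5027 0.1862 0.393 ] rot [-3.142  0.     1.43 ] F [-0.32 -0.13 -6.84] t 11.2
togo mm [-0.7 -0.6 93. ] rotvec [-0.     0.    -0.001]
side hook_saddle [(0.4, [0.503, 0.1849, 0.2614])]
side hook_tip [(0.48, [0.5015, 0.1643, 0.2738])]
side scale [(0.73, [0.5225, 0.3142, -0.0008])]
side carrier_grip [(0.82, [0.5012, 0.1864, 0.3364])]
side carrier_bar [(0.82, [0.4984, 0.1836, 0.2929])]
side crop origin [213 115]
pos [0.5028 0.1865 0.393 ] rot [ 3.142 -0.     1.43 ] F [ 0.45 -0.71 -7.76] t 11.5
togo mm [-1.2 -0.6 93. ] rotvec [ 0.    -0.    -0.001]
top hook_saddle []
top hook_tip []
top scale []
top carrier_grip []
top carrier_bar [(0.92, [0.5015, 0.1846, 0.2928])]
top crop origin [169 188]
pos [0.5027 0.1868 0.3929] rot [-3.142 -0.     1.431] F [ 0.32  0.61 -6.94] t 11.8
togo mm [-1.3 -0.5 92.9] rotvec [-0. -0. -0.]
side hook_saddle [(0.65, [0.5013, 0.1832, 0.261]), (0.53, [0.5234, 0.3135, -0.0015])]
side hook_tip [(0.57, [0.5049, 0.1852, 0.1745]), (0.42, [0.4977, 0.1648, 0.2762])]
side scale [(0.56, [0.5241, 0.3145, -0.0035])]
side carrier_grip [(0.71, [0.5051, 0.1828, 0.338])]
side carrier_bar [(0.86, [0.4986, 0.1824, 0.2945])]
side crop origin [213 115]
```

View pics/c4.png

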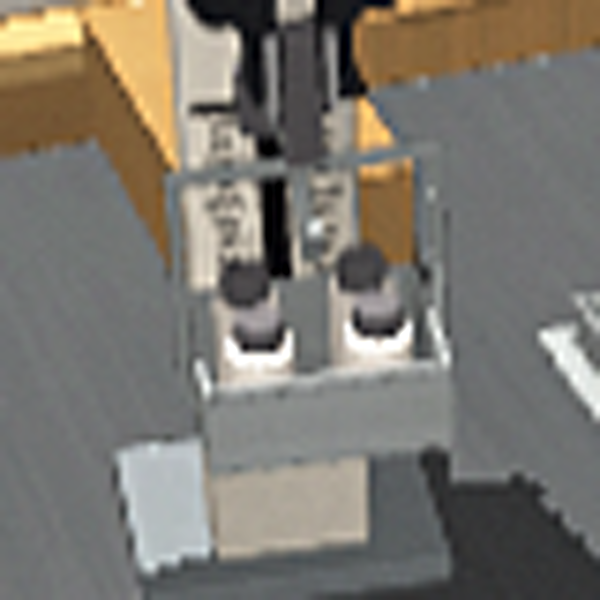

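The picture shows the bar at (305,160) with the hook's shiny tip at (316,228) beneath it, inside the window between bar and bottles and near the bar's middle. I lower it.

```bash
python3 -m jog '[[[0,0,4,0,0,0,0],[0,0,5,0,0,0,0],[0,0,5,0,0,0,0],[0,0,4,0,0,0,0],[0,0,3,0,0,0,0]]]'
python3 -m jog '[[[0,0,2,0,0,0,0],[0,0,2,0,0,0,0],[0,0,0,0,0,0,0]]]'
python3 - <<'E'
from h import *
f=bot.grab_frame("side")
for q in("hook_saddle","hook_tip","carrier_bar"):
    print(q,[(round(r["conf"],2),np.round(r["xyz"],4).tolist()) for r in bot.spot_point(q,f)[:3] if np.linalg.norm(np.array(r["xyz"])[:2]-[.495,.2])<.15])
u=proj(f,(.50,.18,.27))[0].round().astype(int)
save({"img":cv2.resize(f["img"][u[1]-25:u[1]+35,u[0]-30:u[0]+30],(600,600),interpolation=cv2.INTER_CUBIC)},"c5.png"); print(u-[30,25],proj(f,[[.4995,.1667,.272],[.502,.1855,.263]]))
E
```

```text
clock: 12.55
position: [0.5027, 0.1867, 0.3714]
tool_rot: [-3.141, 0.0, 1.431]
force: [0.3, 0.3, -7.1]
grip_width: 0.0153
finger_force: 39.7
clock: 12.85
position: [0.5027, 0.1868, 0.3677]
tool_rot: [-3.141, 0.0, 1.431]
force: [-0.7, -0.3, -7.2]
grip_width: 0.0159
finger_force: 39.7
hook_saddle []
hook_tip []
carrier_bar []
[223 120] [[253.86237577 146.66425028]
 [252.91461716 146.06117967]]
```

View pics/c5.png

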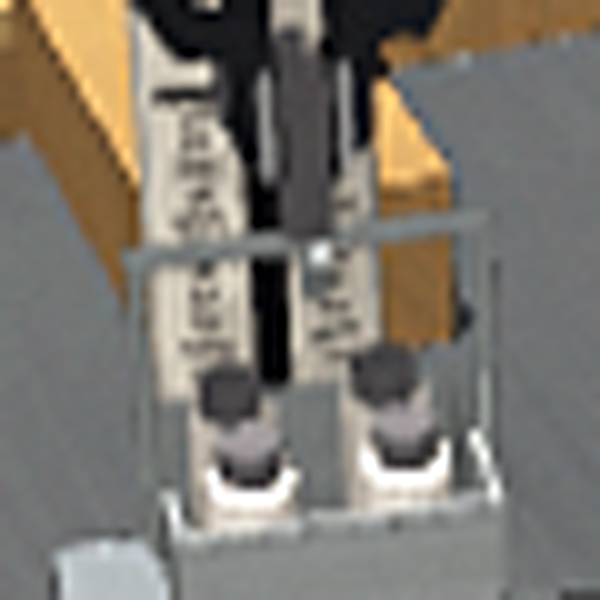

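The tip at (319,252) is drawn in front of the bar, the bar lies over the mouth, and the hook is centred along it once parallax is allowed for. I ease on the load at about 2.5 cm/s.

```bash
D='clock|posit|^force'
python3 -m jog '[[[0,0,2,0,0,0,0],[0,0,2,0,0,0,0],[0,0,2,0,0,0,0],[0,0,2,0,0,0,0],[0,0,2,0,0,0,0]]]'|grep -E $D
python3 -m jog '[[[0,0,2,0,0,0,0],[0,0,2,0,0,0,0],[0,0,2,0,0,0,0],[0,0,2,0,0,0,0],[0,0,2,0,0,0,0]]]'|grep -E $D
python3 -m jog '[[[0,0,2,0,0,0,0],[0,0,2,0,0,0,0],[0,0,2,0,0,0,0],[0,0,2,0,0,0,0],[0,0,2,0,0,0,0]]]'|grep -E $D
python3 -m jog '[[[0,0,0,0,0,0,0],[0,0,0,0,0,0,0],[0,0,0,0,0,0,0]]]'|grep -E $D
python3 - <<'E'
from h import *
F=[];p=[]
for i in range(8): bot.grab_frame("side"); s=bot.observe(); F.append(s["force"]); p.append(s["position"])
print(np.mean(F,0),np.mean(p,0))
E
```

```text
clock: 13.55
position: [0.5027, 0.1868, 0.3577]
force: [-0.1, -0.3, -6.4]
clock: 14.05
position: [0.5028, 0.1868, 0.3477]
force: [0.3, 0.1, -5.7]
clock: 14.55
position: [0.5028, 0.1868, 0.3378]
force: [-0.5, 0.1, -5.4]
clock: 14.85
position: [0.5028, 0.1868, 0.338]
force: [-0.6, 0.5, -5.6]
[ 0.0144239   0.58525646 -5.33316686] [0.50275961 0.1867765  0.3379487 ]
```

```bash
D='clock|posit|^force'
python3 -m jog '[[[0,0,2,0,0,0,0],[0,0,2.5,0,0,0,0],[0,0,2.5,0,0,0,0],[0,0,2.5,0,0,0,0],[0,0,2.5,0,0,0,0]]]'|grep -E $D
python3 -m jog '[[[0,0,2.5,0,0,0,0],[0,0,2.5,0,0,0,0],[0,0,2.5,0,0,0,0],[0,0,2.5,0,0,0,0],[0,0,2.5,0,0,0,0]]]'|grep -E $D
python3 -m jog '[[[0,0,2.5,0,0,0,0],[0,0,2.5,0,0,0,0],[0,0,2.5,0,0,0,0],[0,0,2.5,0,0,0,0],[0,0,2,0,0,0,0]]]'|grep -E $D
python3 -m jog '[[[0,0,0,0,0,0,0],[0,0,0,0,0,0,0],[0,0,0,0,0,0,0]]]'|grep -E $D
python3 - <<'E'
from h import *
F=[];p=[]
for i in range(16): bot.grab_frame("side"); s=bot.observe(); F.append(s["force"]); p.append(s["position"])
print(np.mean(F,0),np.mean(p,0))
E
```

```text
clock: 15.75
position: [0.5028, 0.1868, 0.3257]
force: [0.8, 0.8, -3.9]
clock: 16.25
position: [0.5028, 0.1868, 0.3132]
force: [1.1, 1.6, -3.5]
clock: 16.75
position: [0.5028, 0.1868, 0.3012]
force: [1.0, 0.4, -2.9]
clock: 17.05
position: [0.5028, 0.1868, 0.3015]
force: [0.3, 0.9, -3.1]
[ 0.53301519  1.04437042 -2.56206899] [0.50275823 0.18677106 0.30142915]
```

Slope matches the spring (76 N/m). A side force of about 1.1 N along the hook shows the bar riding on the tip side, so I shift 2 mm in while lowering.

```bash
D='clock|posit|^force'
python3 -m jog '[[[0.5,0,2,0,0,0,0],[0.5,0,2,0,0,0,0],[0.5,0,2,0,0,0,0],[0.5,0,2,0,0,0,0],[0,0,2,0,0,0,0]]]'|grep -E $D
python3 -m jog '[[[0,0,2,0,0,0,0],[0,0,2,0,0,0,0],[0,0,2,0,0,0,0],[0,0,2,0,0,0,0],[0,0,2,0,0,0,0]]]'|grep -E $D
python3 -m jog '[[[0,0,2,0,0,0,0],[0,0,2,0,0,0,0],[0,0,0,0,0,0,0],[0,0,0,0,0,0,0],[0,0,0,0,0,0,0]]]'|grep -E $D
python3 - <<'E'
from h import *
F=[];p=[];M=[]
for i in range(24): bot.grab_frame("side"); s=bot.observe(); F.append(s["force"]); p.append(s["position"]); M.append(s["moment"])
print(np.mean(F,0),np.mean(p,0),np.mean(M,0),s["tool_rot"])
E
```

```text
clock: 18.35
position: [0.503, 0.1881, 0.2911]
force: [-1.0, -5.7, -2.0]
clock: 18.85
position: [0.5029, 0.1881, 0.2811]
force: [0.2, -5.8, -0.4]
clock: 19.35
position: [0.503, 0.1881, 0.2772]
force: [-0.3, -5.6, -0.3]
[-0.51611206 -5.36764312 -0.76636758] [0.50295218 0.18804614 0.27720463] [-1.37728599  0.14331736 -0.00181647] [-3.14131392e+00  1.01309905e-03  1.43015535e+00]
```

The shift went too far: it now presses −5.4 N on the other side. I move back by the interpolated amount.

```bash

python3 -m jog '[[[-0.6,0,0,0,0,0,0],[-0.5,0,0,0,0,0,0],[-0.5,0,0,0,0,0,0],[0,0,0,0,0,0,0]]]'|grep -E 'clock|posit|^force'
cat > m.py <<'E'
from h import *
F=[];p=[];M=[]
for i in range(12): f=bot.grab_frame("side"); s=bot.observe(); F.append(s["force"]); p.append(s["position"]); M.append(s["moment"])
print(np.mean(F,0).round(2),np.mean(p,0).round(4),np.mean(M,0).round(3),np.round(s["tool_rot"],4))
u=proj(f,(.50,.18,.2))[0].round().astype(int)
save({"img":cv2.resize(f["img"][u[1]-60:u[1]+40,u[0]-50:u[0]+50],(600,600),interpolation=cv2.INTER_CUBIC)},"c%d.png"%(s["clock"]*10))
E
python3 m.py; ls pics
```

```text
clock: 20.95
position: [0.5029, 0.1875, 0.2774]
force: [0.4, -0.4, -0.7]
[ 0.3   1.75 -0.89] [0.5028 0.1874 0.2774] [ 0.485 -0.057 -0.001] [ 3.1415e+00 -2.0000e-04  1.4309e+00]
c2.png
c215.png
c3.png
c4.png
c5.png
crop1.png
side0.png
top0.png
```

```bash

python3 -m jog '[[[0.4,0,2,0,0,0,0],[0,0,2,0,0,0,0],[0,0,2,0,0,0,0],[0,0,2,0,0,0,0],[0,0,0,0,0,0,0]]]'|grep -E 'clock|posit|^force'
python3 -m jog '[[[0,0,0,0,0,0,0]]]'|grep -E 'clock|posit|^force'
python3 m.py; ls -t pics|head -1
```

```text
clock: 22.05
position: [0.5028, 0.1875, 0.2691]
force: [1.5, 1.2, 0.1]
clock: 22.15
position: [0.5028, 0.1875, 0.2693]
force: [-0.7, 0.9, -0.8]
[ 0.02  0.91 -0.04] [0.5029 0.1875 0.2694] [ 0.182 -0.032 -0.017] [3.1416e+00 1.0000e-04 1.4307e+00]
c227.png
```

```bash

python3 -m jog '[[[0.1,0,1,0,0,0,0],[0.1,0,0.8,0,0,0,0],[0,0,0,0,0,0,0],[0,0,0,0,0,0,0]]]'|grep -E 'clock|posit|^force'
python3 m.py;python3 m.py; ls -t pics|head -1
```

```text
clock: 23.15
position: [0.5029, 0.1876, 0.2676]
force: [-0.9, 0.1, -0.3]
[-0.22 -1.38  0.07] [0.5029 0.1877 0.2676] [-0.366  0.029 -0.011] [-3.1416e+00  1.0000e-04  1.4307e+00]
[-0.28 -1.92 -0.1 ] [0.5029 0.1877 0.2676] [-0.521  0.069  0.   ] [3.1416 0.     1.4307]
c243.png
```

```bash

python3 -m jog '[[[-0.12,0,0,0,0,0,0],[0,0,0,0,0,0,0],[0,0,0,0,0,0,0]]]'|grep -E 'clock|posit|^force'
python3 m.py; cp $(ls -t pics/*|head -1) pics/hang.png
```

```text
clock: 24.65
position: [0.5029, 0.1877, 0.2676]
force: [0.5, -2.6, -0.6]
[-0.03 -1.69 -0.07] [0.5029 0.1877 0.2676] [-0.368  0.037 -0.015] [ 3.1416 -0.      1.4307]
```

View pics/hang.png

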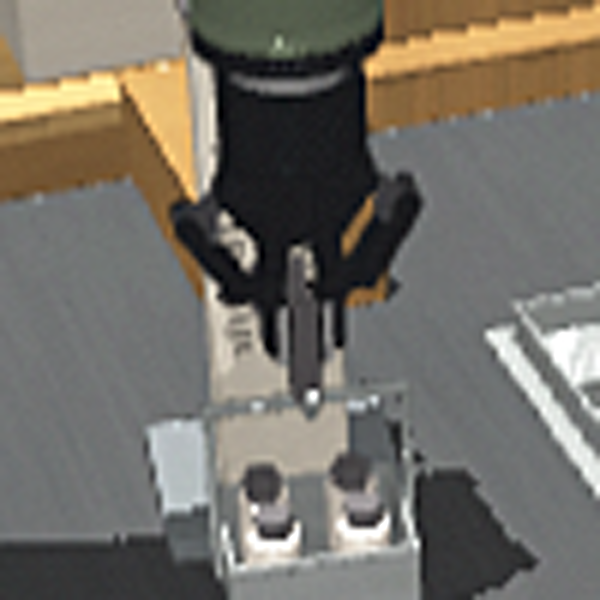

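The hook tip at (312,397) stands in front of the bar, which is seated at its middle, with the carrier upright. One more small side relief, then I let go.

```bash

python3 -m jog '[[[-0.2,0,0,0,0,0,0],[0,0,0,0,0,0,0],[0,0,0,0,0,0,0]]]' 20|grep -E 'clock|posit|^force'
python3 m.py
```

```text
clock: 25.55
position: [0.5029, 0.1876, 0.2676]
force: [-0.2, 0.4, 0.0]
[0.05 0.42 0.26] [0.5029 0.1875 0.2676] [ 0.104 -0.031  0.003] [ 3.1416e+00 -1.0000e-04  1.4308e+00]
```

```bash

python3 -m jog '[[[0,0,0,0,0,0,0.15],[0,0,0,0,0,0,0.18],[0,0,0,0,0,0,0.2],[0,0,0,0,0,0,0.24],[0,0,0,0,0,0,0.3]]]'
python3 -m jog '[[[0,0,0,0,0,0,0.4],[0,0,0,0,0,0,0.5],[0,0,0,0,0,0,0.7],[0,0,0,0,0,0,0.7]]]'
python3 m.py; cp $(ls -t pics/*|head -1) pics/rel.png
```

```text
clock: 26.65
position: [0.5028, 0.1873, 0.2676]
tool_rot: [-3.142, 0.0, 1.431]
force: [-0.1, -0.2, 0.1]
grip_width: 0.0255
finger_force: 0.0
clock: 27.05
position: [0.5028, 0.1874, 0.2676]
tool_rot: [-3.142, 0.0, 1.431]
force: [-0.3, -0.5, -0.1]
grip_width: 0.0599
finger_force: 0.0
[-0.06 -0.05  0.11] [0.5028 0.1874 0.2676] [0.001 0.01  0.009] [-3.1416  0.      1.4308]
```

View pics/rel.png

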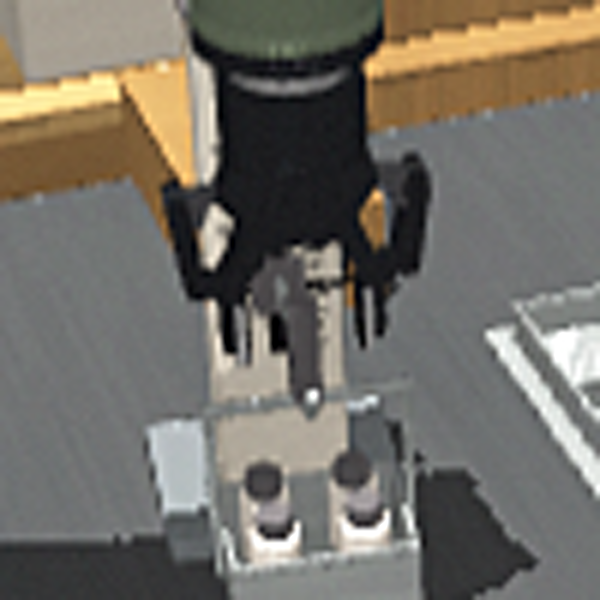

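The carrier hangs from the hook with the fingers clear of the post on both sides, at about (240,330) and (370,320). I retreat straight up.

```bash

python3 -m jog '[[[0,0,0,0,0,0,0.9],[0,0,-10,0,0,0,0.9],[0,0,-20,0,0,0,0.9],[0,0,-30,0,0,0,0.9],[0,0,-30,0,0,0,0.9]]]'|grep -E 'clock|posit|force'
python3 -m jog '[[[0,0,-30,0,0,0,0.9],[0,0,-30,0,0,0,0.9],[0,0,-30,0,0,0,0.9],[0,0,-20,0,0,0,0.9],[0,0,0,0,0,0,0.9]]]'|grep -E 'clock|posit|force'
python3 - <<'E'
from h import *
for i in range(2):
    f=bot.grab_frame("side")
    for q in("hook_saddle","hook_tip","carrier_bar","carrier_grip","carrier"):
        print(q,[(round(r["conf"],2),np.round(r["xyz"],4).tolist()) for r in bot.spot_point(q,f)[:3] if np.linalg.norm(np.array(r["xyz"])[:2]-[.495,.2])<.1])
E
python3 m.py; cp $(ls -t pics/*|head -1) pics/fin.png
```

```text
clock: 28.15
position: [0.5027, 0.1871, 0.3592]
force: [-0.4, 0.2, -0.9]
finger_force: 0.0
clock: 28.65
position: [0.5034, 0.1871, 0.4706]
force: [-0.6, 0.3, -0.1]
finger_force: 0.0
hook_saddle []
hook_tip []
carrier_bar [(0.79, [0.4982, 0.1843, 0.1708])]
carrier_grip [(0.71, [0.5049, 0.1861, 0.2123])]
carrier [(0.74, [0.5055, 0.1886, 0.0468])]
hook_saddle []
hook_tip []
carrier_bar [(0.58, [0.5006, 0.1824, 0.1704])]
carrier_grip [(0.57, [0.5052, 0.1864, 0.2133])]
carrier [(0.91, [0.5077, 0.1919, 0.051])]
[-0.12 -0.02  0.09] [0.5028 0.1874 0.4676] [ 0.008 -0.017  0.003] [3.1416 0.     1.4308]
```

View pics/fin.png

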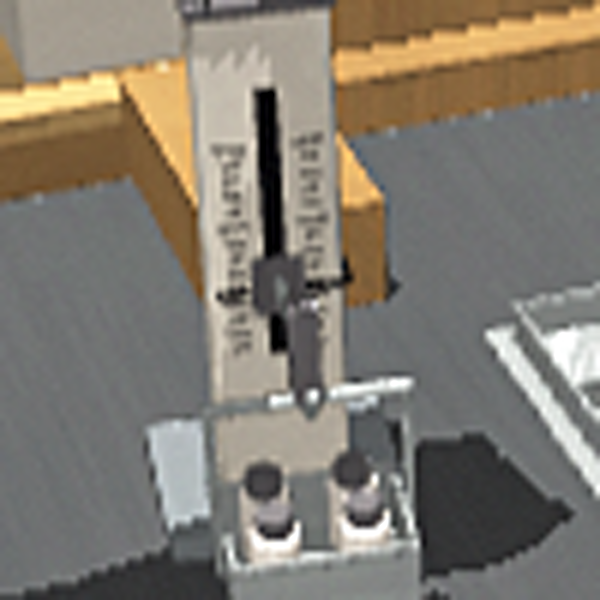

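The carrier hangs level and upright at (310,450), bar middle in the hook at (312,398) and the pointer at (275,285) mid-scale. The arm is well clear above it, so I hand in.

```bash
python3 -c "
from workcell import bot
print(bot.observe()['clock'],bot.job_done())"
```

```text
the job is handed in; nothing more can be done
29.85 None
```

The carrier (about 6.9 N, 0.70 kg) hangs upright and still with the middle of its bar in the scale's hook, and the job was handed in at 29.85 s with the arm clear; while centring the bar in the hook I briefly pressed sideways on it with about 5.5 N, then eased that off before letting go.

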